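Tip the vial bin over the stop of the emptying tray

ROBOT

A 6-joint arm with a two-finger parallel gripper is mounted at the origin on a cart in front of the work surface, level with it; the furniture and walls round the work are solid. World frame = base frame: x ahead of the robot, y to its left, z up, the work surface at z = 0. Lengths are in m, angles in rad, forces in N, time in s.
With the tool pointing down it reaches from about 0.3 to 0.775 m from the base axis. Payload 14.6 kg.
Tool frame: the origin (TCP) lies at the very end of the fingers, on their centre line; the grasp point (between the pads) lies 19 mm behind it; y points along the fingers, x is the direction in which the jaws open and shut, and the axes are right-handed (so a half turn about y gives the same grasp; the last joint's range is limited). The gripper opens to 94 mm and grips with 3 to 60 N. Pads are 16 mm wide; open, the fingers measure 119 mm over their backs; the gripper's body (75 mm by 177 mm) begins 78 mm behind the grasp point.
Start: joints at [1.054, 0.3, 1.521, -0, 1.321, -0.067], TCP at [0.239, 0.495, 0.205] pointing down, gripper open.
Joint ranges: [-3.03, 3.03], [-0.79, 2.21], [0.23, 2.52], [-1.04, 4.18], [0, 3.07], [-2.55, 2.55]. Speed limits (rad/s): [2.22, 2.22, 2.57, 3.14, 3.14, 3.14].

INTERFACE

Orientations are given as [roll, pitch, yaw] about the fixed x, y, z axes, in that order (R = Rz(yaw) Ry(pitch) Rx(roll)).
In Python, from station import * gives the robot as it stands.
- The arm moves only by the tool send_rows, never from a script. Its argument "series" is text: rows parted by semicolons, each of 7 numbers parted by spaces: the turn, a rotation vector about the tool's x, y, z in units of 5 degrees (1.0 is 5 degrees), then the shift along the tool's x, y, z in cm, then the opening, from -1 (shut) to 1 (fully open). A call has exactly 10 rows; each row is the pose to reach, as a shift and turn from the pose commanded when the call began, along the tool's axes at that moment; what a row does not reach only later rows make up. A row lasts 1/12 s, in which the tool goes at most 41.7 mm and 7.16 degrees, less where a joint would pass 70% of its speed; a pose out of reach is approached as far as the arm can. A call with a gripper value outside its range is refused whole. The fingers move at their own pace and stop on an object; "newtons" is the grip in N (left out, the last holds). Time passes only in rows, so rows that repeat a pose let the fingers close, or fill a call up. It gives the time, the measured TCP pose, the force and the opening at its end, in the units of the state.
- get_obs(): the state, without advancing time (a new reading comes with each control period).
- camera(name): name is "scene" or "top"; returns the picture (420x560x3 uint8, red, green, blue); there is no depth.
- camera_info(name): a dict with "K" (3x3 intrinsics, pixels), "k1" (the pictures are not rectified: a ray, as slopes to the right and down, at radius r is drawn at 1 + k1 r^2 times it, then the intrinsics apply), "R" (3x3) and "t" (3): a world point X has camera coordinates R X + t. Camera axes: x right, y down, z forward; pixel columns grow to the right and rows downward; lengths in m; the calibration is good to about 2 mm. A picture is of the moment at which its call begins. camera_info takes no time and is no camera call.
- hand_in(): hands the job in, once; it reports no verdict.
The state is a dict: "time_s": time; "qpos": joint angles; "joint_vel": joint speeds; "tau": joint torques, N m; "ee_pos": TCP position; "eef_rot": TCP orientation; "force": force on the tool from outside, world axes, zero at the start; "moment": the same for the moment, N m; "grip_width": finger opening in m.
Only numpy, scipy, OpenCV 4.12 (cv2) and the standard library are available. Lean on these libraries where they do the work, as an engineer would, in place of code of your own. Each camera call takes 0.05 s, during which the arm holds its last target. There are 200 camera calls.

TASK

Empty the small grey vial bin into the steel tray: carry it over and stand it upright on the step in front of the tray, its front wall square and right up against the stop bar and its handle away from the tray, and let go of it completely. Then take it again by the bar handle at its back, tip it forward over the stop, and keep hold of the handle until the bin is down on its front side. Leave the bin lying there across the stop, with all four vials out of it and in the tray, and do not disturb the other things on the bench.

Things in the scene. Friction and masses are not known exactly. Their poses are not given: they have to be found in the camera images.
- bin_center (a point): centre (half-way up) of the loose grey plastic bin: open-topped, 57 mm deep along its x, 66 wide along its y, 80 high, walls 2.5 mm, about 250 g plus vials. +x is its front (plain) wall; the back wall (-x) carries a bar handle. Starts upright on the bench left or right of the station (a clear beaker at the other side); can be gripped across its 66 mm width from above.
- bin_toe (a point): middle of the lower edge of the bin's front wall (28.5 mm ahead of the bin's centre and 40 mm below it); axes as the bin's
- bin_handle: steel bar handle on the back of the bin: level round bar 10 mm thick, free for 40 mm between its two arms, along the bin's y. Origin at the middle of the bar: 64.5 mm behind the bin's centre, 20 mm above it, axis 36 mm from the back wall. Axes as the bin's. It can turn in a light grip as the bin tips.
- station: emptying station fixed to the bench (position, yaw vary). Origin at bench level, at the middle of the foot of the stop's robot-side face; +x points level over the stop into the tray, z up. Aluminium step: x -70 to 0 mm, 96 wide, top 16 mm above the bench. Stop: dark steel bar across, x 0 to 10 mm, 148 wide, top 28 mm above the bench. A bin tipped right over rests about 115 degrees from upright.
- tray_center (a point): middle of the tray floor, 4 mm above the bench, 80 mm ahead of the station's origin; axes as the station's. The steel tray is open above, inside 140 mm along x from the stop, 140 mm along y; its other walls are 38 mm above the bench.
- stop_edge (a point): middle of the upper edge of the stop's face that looks to the robot (28 mm above the station's origin): the edge over which the bin tips. Axes as the station's.
- vial0_center (a point): capped amber sample vial, a plain cylinder 16 mm across and 54 mm long, 14 g; this point is its centre, its y axis runs along it. It starts lying loose in the bin, across it.
- vial1_center (a point): capped amber sample vial, a plain cylinder 16 mm across and 54 mm long, 14 g; this point is its centre, its y axis runs along it. It starts lying loose in the bin, across it.
- vial2_center (a point): capped amber sample vial, a plain cylinder 16 mm across and 54 mm long, 14 g; this point is its centre, its y axis runs along it. It starts lying loose in the bin, across it.
- vial3_center (a point): capped amber sample vial, a plain cylinder 16 mm across and 54 mm long, 14 g; this point is its centre, its y axis runs along it. It starts lying loose in the bin, across it.
- cup: clear plastic beaker, 89 mm across, 96 mm high, bystander; origin under its centre
- reagent_bottle: small capped bottle, 42 mm across, 80 mm high, bystander; origin under its centre
- petri: flat round dish, 91 mm across, 15 mm high, bystander; origin under its centre
- tape: roll of tape lying flat, 72 mm across, 19 mm high, bystander; origin under its centre
Not all that is in view belongs to the job. Leave any red look-alike of the part that bears bin_center alone.

How it is judged:
On the way, in this order (a step that is already met when the one before it is completed fails the run):
1. the bin stands upright on the step, front wall against the stop (within 15 mm) and square to it (within 0.25 rad), not more than 35 mm off its middle, vials inside, let go and at rest (angle between bin_center's own z axis and vertical below 0.12 rad and x of bin_toe in the frame of station between -0.015 and 0.006 m and y of bin_toe in the frame of station between -0.035 and 0.035 m and z of bin_toe in the frame of station below 0.022 m and angle between the x axis of bin_center and the x axis of station, either way round below 0.25 rad and contact force between the fingers and anything else below 0.1 N and linear speed of bin_handle below 0.02 m/s and z of each of vial0_center, vial1_center, vial2_center, vial3_center in the frame of bin_center below 0.045 m and distance between each of vial0_center, vial1_center, vial2_center, vial3_center and bin_center below 0.06 m), for 0.2 s.
2. held by the handle, the bin rocks forward over the stop (tilt 0.5 to 1.2 rad), its lower front edge within 50 mm of the middle of the stop's edge (angle between bin_center's own z axis and vertical between 0.5 and 1.2 rad and distance between bin_toe and stop_edge below 0.05 m and contact force between the fingers and bin_handle above 0.2 N), for 0.1 s.
3. the bin is down on its front side (tilt over 1.45 rad, handle up), its lower front edge within 70 mm of the middle of the stop's edge, with the handle still held (angle between bin_center's own z axis and vertical above 1.45 rad and z of bin_handle in the frame of station above 0.06 m and distance between bin_toe and stop_edge below 0.07 m and contact force between the fingers and bin_handle above 0.2 N), for 0.1 s.
At the end, for the whole second after the job is handed in: Bin released, at rest, lying front wall down across the stop: 1.4 to 2.5 rad from upright, handle up, centre -20 to 75 mm past the stop's face, within 45 mm of the middle, square within 0.3 rad. All four vials lie in the tray, past the bin's mouth (angle between bin_center's own z axis and vertical between 1.4 and 2.5 rad and z of bin_handle in the frame of station above 0.06 m and x of bin_center in the frame of station between -0.02 and 0.075 m and y of bin_center in the frame of station between -0.045 and 0.045 m and angle between the y axis of bin_center and the y axis of station, either way round below 0.3 rad and linear speed of bin_handle below 0.02 m/s and contact force between the fingers and anything else below 0.1 N and x of vial0_center in the frame of station between 0.01 and 0.152 m and y of vial0_center in the frame of station between -0.072 and 0.072 m and height (world z) of each of vial0_center, vial1_center, vial2_center, vial3_center below 0.04 m and z of each of vial0_center, vial1_center, vial2_center, vial3_center in the frame of bin_center above 0.04 m and x of vial1_center in the frame of station between 0.01 and 0.152 m and y of vial1_center in the frame of station between -0.072 and 0.072 m and x of vial2_center in the frame of station between 0.01 and 0.152 m and y of vial2_center in the frame of station between -0.072 and 0.072 m and x of vial3_center in the frame of station between 0.01 and 0.152 m and y of vial3_center in the frame of station between -0.072 and 0.072 m); the robot touches nothing.
It fails at once if another thing on the bench is shifted by more than 30 mm (distance of any of cup, reagent_bottle, petri, tape from where it was at the start of the episode above 0.03 m).
It also fails if it takes over 64 s, if anything falls off the work surface, if the arm or the gripper's body presses on something with over 40 N, if the wrist force passes 120 N, or if a joint passes its speed limit or range.

## Working session

There is one attempt and no reset: what is moved stays moved. The work goes in short steps, Python scripts to look and compute and a tool call to move; the robot and the scene stay as the last step left them, time stands still between calls to the robot, and variables do not carry over. Pictures are saved under pics/ and viewed, on a budget of 10 in all, crops included, one or two more only if the job needs it, and the job is handed in when it is done.

Besides the shell and the picture viewer there is one more tool, called after "Call:" by a JSON object that holds its "name" and its "arguments". send_rows: Moves the arm, as the interface text tells. Its arguments: {"type":"object","properties":{"series":{"type":"string"},"newtons":{"type":"number"}},"required":["series"]}

```bash
mkdir -p pics; ls
python3 - <<'E'
from station import *
import cv2
print(get_obs())
for n in("scene","top"):
    im=camera(n); cv2.imwrite(f"pics/{n}0.png",im[:,:,::-1]); i=camera_info(n); print(n,i)
a=cv2.imread("pics/scene0.png");b=cv2.imread("pics/top0.png")
E
```

```text
pics
{'time_s': 0.0, 'qpos': array([ 1.05437533e+00,  3.00514129e-01,  1.52157183e+00,  1.36433512e-05,
        1.32069671e+00, -6.66208859e-02]), 'joint_vel': array([-2.54979843e-04,  1.23950898e-05, -2.67635965e-05, -5.89141767e-04,
       -6.60348820e-05,  6.85465493e-04]), 'tau': array([-1.12049293e-03, -5.31815064e+01, -3.52725792e+01,  7.07434723e-02,
        2.44842202e-02, -1.25744891e-04]), 'ee_pos': array([0.2390137 , 0.49506341, 0.20486664]), 'eef_rot': array([-1.57070392e+00,  1.18649545e-03,  1.12099289e+00]), 'force': array([ 0.1499171 ,  0.39435062, -0.50845824]), 'moment': array([0.03590968, 0.00173536, 0.01573237]), 'grip_width': 0.09406011249164435}
scene {'K': array([[429.36090498,   0.        , 290.45892169],
       [  0.        , 429.36090498, 206.28410615],
       [  0.        ,   0.        ,   1.        ]]), 'k1': -0.01603456297551517, 'R': array([[ 0.54273441, -0.83988712,  0.00538315],
       [-0.64817675, -0.42291009, -0.63325662],
       [ 0.53414067,  0.34020093, -0.77392317]]), 't': array([-0.29147821,  0.38700141,  0.83429901])}
top {'K': array([[458.51629642,   0.        , 285.25262331],
       [  0.        , 458.51629642, 207.54037594],
       [  0.        ,   0.        ,   1.        ]]), 'k1': 0.04660057699644611, 'R': array([[ 0.01876267, -0.99980583,  0.00602263],
       [-0.98584161, -0.01950382, -0.16654106],
       [ 0.16662619, -0.0028126 , -0.98601613]]), 't': array([-0.02229733,  0.53081837,  1.03511699])}
```

View pics/scene0.png

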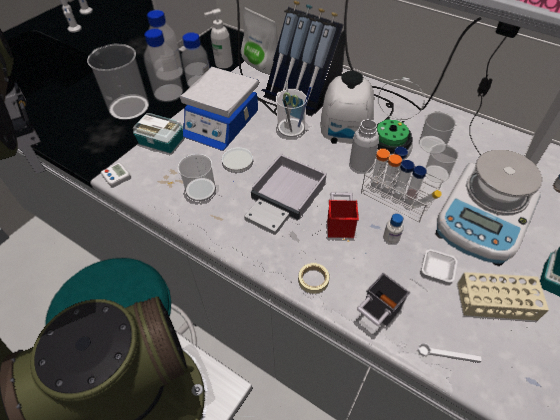

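View pics/top0.png

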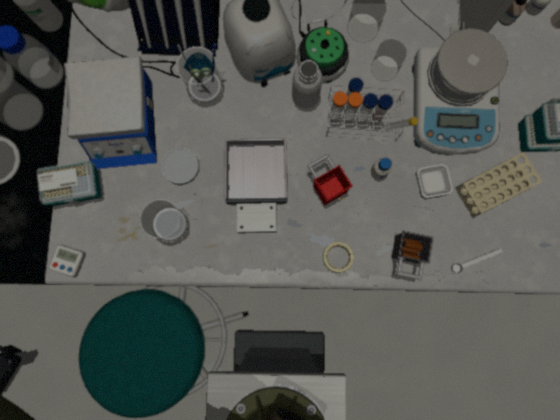

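The scene view shows a dark bin with amber vials at about (383,298), or (412,250) in the top view. A red look-alike is at (342,217) / (332,184). The station's step is at top (257,218), the tray is at (257,170), the cup at (167,222), the tape at (338,257), the petri at (181,166) and the bottle at (383,167). The dark grey bin fits the description because it isn't red and holds the amber vials. I'll confirm it with an enlarged crop.

Run:
```python
import cv2,numpy as np
b=cv2.imread("pics/top0.png");a=cv2.imread("pics/scene0.png")
def crop(im,x,y,w,h,s):
    c=cv2.resize(im[y:y+h,x:x+w],None,fx=s,fy=s,interpolation=cv2.INTER_CUBIC)
    for k in range(0,w,10): 
        cv2.line(c,(k*s,0),(k*s,6),(0,255,0),1)
        if k%20==0: cv2.putText(c,str(x+k),(k*s,16),0,.35,(0,255,255),1)
    for k in range(0,h,10): 
        cv2.line(c,(0,k*s),(6,k*s),(0,255,0),1)
        if k%20==0: cv2.putText(c,str(y+k),(8,k*s+4),0,.35,(0,255,255),1)
    return c
b=cv2.convertScaleAbs(b,alpha=1.6,beta=10);a=cv2.convertScaleAbs(a,alpha=1.4,beta=20)
t=np.hstack([crop(b,215,130,80,110,5),crop(b,380,225,65,60,6)[:550]] if 0 else [crop(b,215,130,80,110,5),np.vstack([crop(b,385,228,60,55,5),crop(a,350,270,60,55,5)])])
cv2.imwrite("pics/c1.png",t);print(t.shape)
```

```text
(550, 700, 3)
```

View pics/c1.png

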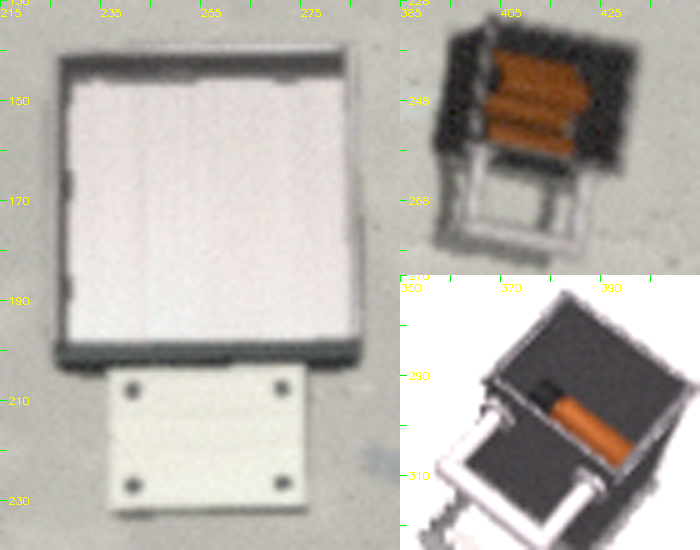

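The crop confirms the target: the dark grey bin with a steel bar handle toward the robot and amber vials inside. Next I turn these pixels into positions.

```bash
cat > h.py <<'E'
from station import *
import numpy as np, cv2
from scipy.spatial.transform import Rotation as Ro
def px2w(name,uv,z):
    i=camera_info(name);K,R,t=i["K"],i["R"],i["t"]
    p=cv2.undistortPoints(np.array(uv,float).reshape(-1,1,2),K,np.array([i["k1"],0,0,0,0]))[:,0]
    d=np.c_[p,np.ones(len(p))]@R; c=-R.T@t
    return c+d*((z-c[2])/d[:,2])[:,None]
def w2px(name,X):
    i=camera_info(name)
    return cv2.projectPoints(np.array(X,float).reshape(-1,1,3),cv2.Rodrigues(i["R"])[0],i["t"],i["K"],np.array([i["k1"],0,0,0,0]))[0][:,0]
def plan(pos,rpy=None,Rm=None):
    "shift (cm) and turn (5deg) in present tool frame"
    o=get_obs();R0=Ro.from_euler('xyz',o["eef_rot"]);R1=Rm if Rm is not None else Ro.from_euler('xyz',rpy)
    return np.round(np.r_[(R0.inv()*R1).as_rotvec()/np.radians(5),R0.inv().apply(np.array(pos)-o["ee_pos"])*100],2)
E
python3 - <<'E'
from h import *
np.set_printoptions(precision=4,suppress=True)
s=px2w("top",[(236.8,232.4),(276,231.6),(236.4,203.4),(276.2,203)],.016);print("step",s,np.linalg.norm(s[0]-s[1]),np.linalg.norm(s[0]-s[2]))
s=px2w("top",[(226,203.6),(287,202.4)],.028);print("stop",s,np.linalg.norm(s[0]-s[1]))
for n,uv,h in(("top",[(403.6,231.6),(432.4,236.4),(428.6,262.4),(400,258)],[(398.6,276),(420.6,277.4)]),
          ("scene",[(383.4,273.6),(409,292.6),(393,310.6),(368,291.4)],[(358,308.6),(378,324)])):
    c=px2w(n,uv,.08);hb=px2w(n,h,.06)
    print(n,c,c.mean(0),[np.linalg.norm(c[i]-c[i-1]) for i in range(4)],"bar",hb,hb.mean(0),hb.mean(0)-c.mean(0))
    for v in (c[0]-c[1],c[3]-c[2],c[0]-c[3],c[1]-c[2]): print(np.arctan2(v[1],v[0]))
for n,uv,z in(("cup",(167,222),.08),("tape",(338,257),.019),("red",(332,184),.08),("bottle",(384,167),.08)):print(n,px2w("top",[uv],z))
s0=px2w("scene",[(285,231.5)],.016);print(s0)
E
```

```text
step [[0.4734 0.1026 0.016 ]
 [0.4771 0.0089 0.016 ]
 [0.5438 0.1062 0.016 ]
 [0.5467 0.01   0.016 ]] 0.09379675440500494 0.0705197527212321
stop [[ 0.5407  0.1297  0.028 ]
 [ 0.5465 -0.0161  0.028 ]] 0.1459041451414916
top [[ 0.4755 -0.2796  0.08  ]
 [ 0.466  -0.3436  0.08  ]
 [ 0.4077 -0.3331  0.08  ]
 [ 0.4161 -0.27    0.08  ]] [ 0.4413 -0.3066  0.08  ] [np.float64(0.06014450822617033), np.float64(0.06475466187904304), np.float64(0.0591826252487452), np.float64(0.06359482983683327)] bar [[ 0.3768 -0.2709  0.06  ]
 [ 0.3748 -0.3202  0.06  ]] [ 0.3758 -0.2956  0.06  ] [-0.0655  0.011  -0.02  ]
1.4235703700955311
1.439102182330395
-0.15921697951141864
-0.17914411194624658
scene [[ 0.4757 -0.2795  0.08  ]
 [ 0.4632 -0.3445  0.08  ]
 [ 0.4071 -0.3332  0.08  ]
 [ 0.4187 -0.2706  0.08  ]] [ 0.4412 -0.3069  0.08  ] [np.float64(0.057716203685409945), np.float64(0.06620716601540075), np.float64(0.05720591658740473), np.float64(0.06362179120045725)] bar [[ 0.3822 -0.2686  0.06  ]
 [ 0.3739 -0.3188  0.06  ]] [ 0.378  -0.2937  0.06  ] [-0.0631  0.0132 -0.02  ]
1.3807991722046542
1.388283154005179
-0.15437416648334654
-0.19928946907556394
cup [[0.4868 0.2539 0.08  ]]
tape [[ 0.4192 -0.1392  0.019 ]]
red [[ 0.5821 -0.1183  0.08  ]]
bottle [[ 0.6246 -0.2381  0.08  ]]
[[ 0.4919 -0.0127  0.016 ]]
```

Run:
```python
from h import *
print(plan([0.4413,-0.3067,0.205],[-np.pi/2,0,1.40]))
print(plan([0.4413,-0.3067,0.035],[-np.pi/2,0,1.40]))
```

```text
[-0.000e+00 -3.200e+00 -1.000e-02 -6.341e+01  6.000e-02 -5.307e+01]
[-0.000e+00 -3.200e+00 -1.000e-02 -6.340e+01  1.706e+01 -5.308e+01]
```

Call:
{"name": "send_rows", "arguments": {"series": "0 -0.3 0 -3.2 0 -2.6 1;0 -0.6 0 -6.4 0 -5.3 1;0 -1 0 -9.6 0 -8 1;0 -1.3 0 -12.7 0 -10.6 1;0 -1.6 0 -15.9 0 -13.3 1;0 -2 0 -19 0 -15.9 1;0 -2.4 0 -22.2 0 -18.6 1;0 -2.7 0 -25.4 0 -21.3 1;0 -3 0 -28.6 0 -24 1;0 -3.2 0 -31.7 0 -26.5 1", "newtons": 20}}

```text
time_s: 0.93
ee_pos: [0.3398, 0.0926, 0.2055]
eef_rot: [-1.571, -0.0, 1.402]
force: [0.8, 0.5, -0.4]
grip_width: 0.0941
```

Run:
```python
from h import *
print(plan([0.4413,-0.3067,0.15],[-np.pi/2,0,1.40]),get_obs()["qpos"])
```

```text
[ 0.000e+00  2.000e-02  0.000e+00 -3.766e+01  5.560e+00 -1.671e+01] [ 1.62097421e-01 -1.61789255e-01  2.01432408e+00 -4.64726660e-05
  1.28862076e+00 -1.23990603e+00]
```

Call:
{"name": "send_rows", "arguments": {"series": "0 0 0 -3.7 0 -1.6 1;0 0 0 -7.4 0 -3.3 1;0 0 0 -11.1 0 -4.9 1;0 0 0 -14.9 0 -6.6 1;0 0 0 -18.6 0.5 -8.2 1;0 0 0 -22.3 1 -9.9 1;0 0 0 -26 2 -11.5 1;0 0 0 -29.8 3 -13.2 1;0 0 0 -33.6 4 -14.9 1;0 0 0 -37.4 5 -16.6 1"}}

```text
time_s: 1.77
ee_pos: [0.4391, -0.301, 0.1554]
eef_rot: [-1.57, -0.0, 1.4]
force: [0.0, 1.7, 0.7]
grip_width: 0.0941
```

Run:
```python
from h import *
print(plan([0.4413,-0.3067,0.035],[-np.pi/2,0,1.40]),get_obs()["qpos"])
```

```text
[-0.   -0.    0.   -0.53 12.04 -0.32] [-6.69751631e-01  3.07849660e-01  1.63170625e+00  5.62737906e-05
  1.20249690e+00 -2.06966946e+00]
```

Call:
{"name": "send_rows", "arguments": {"series": "0 0 0 -0.3 0 -0.1 1;0 0 0 -0.3 1.5 -0.1 1;0 0 0 -0.3 3.5 -0.1 1;0 0 0 -0.3 5.5 -0.1 1;0 0 0 -0.3 7.5 -0.1 1;0 0 0 -0.3 9 -0.1 1;0 0 0 -0.3 10.5 -0.1 1;0 0 0 -0.3 11.6 -0.1 1;0 0 0 -0.3 11.6 -0.1 1;0 0 0 -0.3 11.6 -0.1 1"}}

```text
time_s: 2.6
ee_pos: [0.4397, -0.3018, 0.0403]
eef_rot: [-1.57, -0.0, 1.4]
force: [0.4, 0.0, 0.0]
grip_width: 0.0937
```

Call:
{"name": "send_rows", "arguments": {"series": "0 0 0 0 0 0 0.3;0 0 0 0 0 0 0.3;0 0 0 0 0 0 0;0 0 0 0 0 0 -1;0 0 0 0 0 0 -1;0 0 0 0 0 0 -1;0 0 0 0 0 0 -1;0 0 0 0 0 0 -1;0 0 0 0 0 0 -1;0 0 0 0 0 0 -1"}}

```text
time_s: 3.43
ee_pos: [0.44, -0.3025, 0.0409]
eef_rot: [-1.572, 0.001, 1.4]
force: [-1.0, -1.7, 5.1]
grip_width: 0.066
```

Call:
{"name": "send_rows", "arguments": {"series": "0 0 0 0 -0.5 0 -1;0 0 0 0 -1.5 0 -1;0 0 0 0 -3 0 -1;0 0 0 0 -5 0 -1;0 0 0 0 -7 0 -1;0 0 0 0 -9 0 -1;0 0 0 0 -10.5 0 -1;0 0 0 0 -11.5 0 -1;0 0 0 0 -12 0 -1;0 0 0 0 -12 0 -1"}}

```text
time_s: 4.27
ee_pos: [0.4399, -0.3021, 0.1611]
eef_rot: [-1.572, 0.0, 1.4]
force: [0.6, 0.3, -2.5]
grip_width: 0.0659
```

Run:
```python
from h import *
o=get_obs();print(o["ee_pos"],o["force"],o["grip_width"])
print(plan([0.503,0.0562,0.16],[-np.pi/2,0,1.607]))
```

```text
[ 0.43986024 -0.30205854  0.16105074] [ 0.64205245  0.30031048 -2.54967998] 0.06589397271470711
[ 1.000e-02 -2.370e+00 -1.000e-02  3.638e+01  9.000e-02 -1.400e-01]
```

Call:
{"name": "send_rows", "arguments": {"series": "0 -0.1 0 0.7 0 0 -1;0 -0.2 0 2 0 0 -1;0 -0.4 0 4 0 0 -1;0 -0.6 0 6.6 0 0 -1;0 -0.8 0 9.6 0 0 -1;0 -1 0 12.6 0 0 -1;0 -1.2 0 15.6 0 0 -1;0 -1.4 0 18.6 0 0 -1;0 -1.6 0 21.6 0 0 -1;0 -1.8 0 24.6 0 0 -1"}}

```text
time_s: 5.1
ee_pos: [0.4808, -0.057, 0.1595]
eef_rot: [-1.569, -0.0, 1.559]
force: [-0.2, -0.1, -3.8]
grip_width: 0.0658
```

Run:
```python
from h import *
print(plan([0.503,0.0562,0.16],[-np.pi/2,0,1.607]))
```

```text
[-0.02 -0.55  0.   11.35 -0.05 -2.09]
```

Call:
{"name": "send_rows", "arguments": {"series": "0 -0.2 0 2.8 0 -0.5 -1;0 -0.4 0 5.2 0 -1 -1;0 -0.55 0 7.4 0 -1.4 -1;0 -0.55 0 9 0 -1.7 -1;0 -0.55 0 10.2 0 -1.9 -1;0 -0.55 0 11 0 -2.1 -1;0 -0.55 0 11.3 1 -2.1 -1;0 -0.55 0 11.3 3 -2.1 -1;0 -0.55 0 11.3 5 -2.1 -1;0 -0.55 0 11.3 6.5 -2.1 -1"}}

```text
time_s: 5.93
ee_pos: [0.503, 0.0526, 0.0929]
eef_rot: [-1.569, 0.0, 1.605]
force: [0.2, 1.1, -2.4]
grip_width: 0.0657
```

Run:
```python
from h import *
o=get_obs();print(plan([0.508,0.0562,0.059],[-np.pi/2,0,1.607]),o["ee_pos"],o["grip_width"])
b=camera("top");a=camera("scene")
b=cv2.convertScaleAbs(b[:,:,::-1],alpha=1.6,beta=10);a=cv2.convertScaleAbs(a[:,:,::-1],alpha=1.4,beta=20)
c=lambda im,x,y,w,h:cv2.resize(im[y:y+h,x:x+w],None,fx=4,fy=4,interpolation=cv2.INTER_CUBIC)
cv2.imwrite("pics/d1.png",np.hstack([c(b,210,120,95,130),c(a,225,130,100,130)]))
```

```text
[-0.02 -0.03 -0.    0.34  3.39 -0.52] [0.50300455 0.05262947 0.09289791] 0.06572533478703513
```

View pics/d1.png

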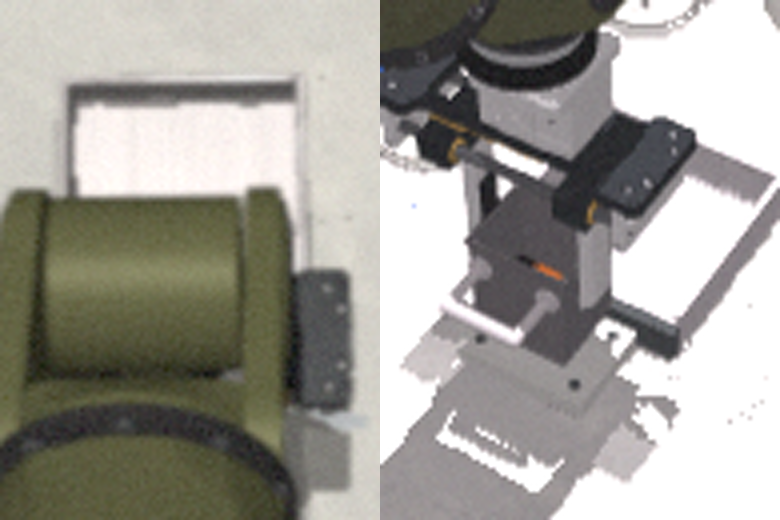

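Call:
{"name": "send_rows", "arguments": {"series": "0 0 0 0.2 0.7 0 -1;0 0 0 0.2 1.5 0 -1;0 0 0 0.2 2.2 0 -1;0 0 0 0.2 2.7 0 -1;0 0 0 0.2 3.1 0 -1;0 0 0 0.2 3.3 0 -1;0 0 0 0.2 3.5 0 -1;0 0 0 0.2 3.6 0 -1;0 0 0 0.2 3.6 0 -1;0 0 0 0.2 3.6 0 -1"}}

```text
time_s: 6.87
ee_pos: [0.504, 0.0551, 0.0594]
eef_rot: [-1.571, -0.0, 1.605]
force: [0.7, -0.3, -3.2]
grip_width: 0.0657
```

Call:
{"name": "send_rows", "arguments": {"series": "0 0 0 0 0.1 0 -1;0 0 0 0 0.2 0 -1;0 0 0 0 0.2 -0.2 -1;0 0 0 0 0.2 -0.4 -1;0 0 0 0 0.2 -0.6 -1;0 0 0 0 0.2 -0.7 -1;0 0 0 0 0.2 -0.8 -1;0 0 0 0 0.2 -0.8 -1;0 0 0 0 0.2 -0.8 -1;0 0 0 0 0.2 -0.8 -1"}}

```text
time_s: 7.7
ee_pos: [0.5119, 0.0554, 0.0572]
eef_rot: [-1.571, 0.0, 1.605]
force: [0.6, -1.2, -4.0]
grip_width: 0.0658
```

Call:
{"name": "send_rows", "arguments": {"series": "0 0 0 0 0 -0.1 -1;0 0 0 0 0 -0.2 -1;0 0 0 0 0 -0.3 -1;0 0 0 0 0 -0.4 -1;0 0 0 0 0 -0.4 -1;0 0 0 0 0.1 -0.4 -1;0 0 0 0 0.15 -0.4 -1;0 0 0 0 0.2 -0.4 -1;0 0 0 0 0.2 -0.4 -1;0 0 0 0 0.2 -0.4 -1"}}

```text
time_s: 8.53
ee_pos: [0.5157, 0.0555, 0.0569]
eef_rot: [-1.57, 0.0, 1.605]
force: [-14.5, -1.3, 22.2]
grip_width: 0.0657
```

Call:
{"name": "send_rows", "arguments": {"series": "0 0 0 0 -0.1 0.1 -1;0 0 0 0 -0.15 0.15 -1;0 0 0 0 -0.15 0.15 -1;0 0 0 0 -0.15 0.15 0.6;0 0 0 0 -0.15 0.15 1;0 0 0 0 -0.15 0.15 1;0 0 0 0 -0.15 0.15 1;0 0 0 0 -0.15 0.15 1;0 0 0 0 -0.15 0.15 1;0 0 0 0 -0.15 0.15 1"}}

```text
time_s: 9.37
ee_pos: [0.5144, 0.0554, 0.0567]
eef_rot: [-1.571, 0.0, 1.605]
force: [0.2, 0.4, 0.6]
grip_width: 0.0941
```

Call:
{"name": "send_rows", "arguments": {"series": "0 0 0 0 -0.5 0 1;0 0 0 0 -1.5 0 1;0 0 0 0 -3 0 1;0 0 0 0 -5 0 1;0 0 0 0 -7 0 1;0 0 0 0 -9 0.5 1;0 0 0 0 -11 2 1;0 0 0 0 -12 5 1;0 0 0 0 -12 9 1;0 0 0 0 -12 12 1"}}

```text
time_s: 10.2
ee_pos: [0.3925, 0.0513, 0.1777]
eef_rot: [-1.572, 0.0, 1.605]
force: [0.6, 0.1, 1.0]
grip_width: 0.0937
```

Run:
```python
from h import *
b=camera("top");a=camera("scene")
b=cv2.convertScaleAbs(b[:,:,::-1],alpha=1.6,beta=10);a=cv2.convertScaleAbs(a[:,:,::-1],alpha=1.4,beta=20)
def crop(im,x,y,w,h,s=4):
    c=cv2.resize(im[y:y+h,x:x+w],None,fx=s,fy=s,interpolation=cv2.INTER_CUBIC)
    for k in range(0,w,20): cv2.putText(c,str(x+k),(k*s,10),0,.35,(0,0,255),1)
    for k in range(0,h,20): cv2.putText(c,str(y+k),(0,k*s+4),0,.35,(0,0,255),1)
    return c
cv2.imwrite("pics/d2.png",np.hstack([crop(b,210,130,90,120),crop(a,225,150,100,120)]))
```

```text
(no output)
```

View pics/d2.png

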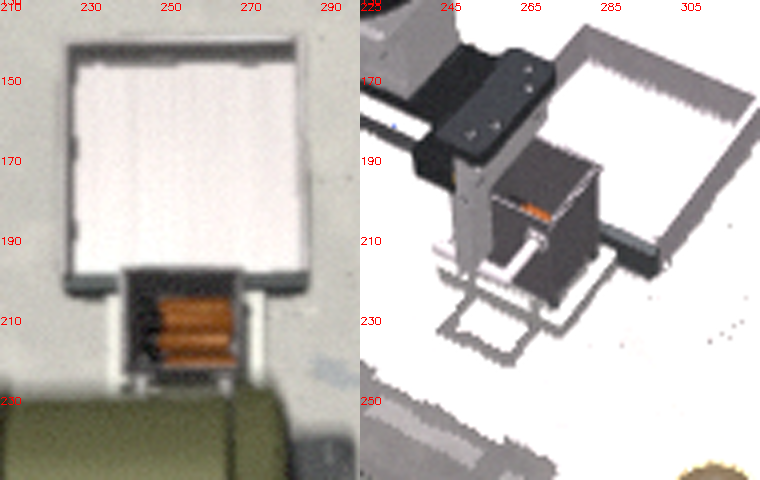

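The top view shows the bin upright, square and against the stop, with the vials inside: rim corners (241,197), (270.5,196.5), (270.5,222.5), (241.5,222.5). Now I compute the handle pose and plan the grasp.

Run:
```python
from h import *
np.set_printoptions(precision=4,suppress=True)
c=px2w("top",[(241.25,197),(270.5,196.5),(270.5,222.5),(241.5,222.5)],.096);print(c,c.mean(0))
print(np.degrees(0.036),plan([0.4515,0.055,0.19],[-np.pi/2,0,0.036]),plan([0.4515,0.055,0.057],[-np.pi/2,0,0.036]),get_obs()["qpos"])
```

```text
[[0.5445 0.0874 0.096 ]
 [0.547  0.0217 0.096 ]
 [0.488  0.0203 0.096 ]
 [0.4868 0.0848 0.096 ]] [0.5166 0.0536 0.096 ]
2.0626480624709633 [ 0.01 17.99  0.01  0.16 -1.21 -5.99] [ 0.01 17.99  0.01  0.16 12.09 -5.97] [ 0.0375 -0.0258  1.9586 -0.      1.2075 -1.5681]
```

Call:
{"name": "send_rows", "arguments": {"series": "0 1.4 0 0 -0.5 0 0;0 2.8 0 0 -1 0 -0.36;0 4.2 0 0 -1 0 -0.36;0 5.6 0 0 -1 0 -0.36;0 7 0 0 -1 0 -0.36;0 8.4 0 0 -1 0 -0.36;0 9.8 0 0 -1 0 -0.36;0 11.2 0 0 -1 -1 -0.36;0 12.6 0 0 -1 -2 -0.36;0 14 0 0 -1 -3 -0.36", "newtons": 8}}

```text
time_s: 11.13
ee_pos: [0.4255, 0.0524, 0.1876]
eef_rot: [-1.571, -0.001, 0.378]
force: [-0.6, 0.0, 0.5]
grip_width: 0.0317
```

Run:
```python
from h import *
print(plan([0.452,0.0525,0.13],[-np.pi/2,0,0.036]))
```

```text
[ 0.    3.91  0.01  2.46  5.77 -0.96]
```

Call:
{"name": "send_rows", "arguments": {"series": "0 1.3 0 0.6 0 -0.2 -0.36;0 2.6 0 1.2 0 -0.5 -0.36;0 3.9 0 1.8 0 -0.8 -0.36;0 3.9 0 2.4 0 -0.96 -0.36;0 3.9 0 2.4 1 -0.96 -0.36;0 3.9 0 2.4 2.5 -0.96 -0.36;0 3.9 0 2.4 4 -0.96 -0.36;0 3.9 0 2.4 5 -0.96 -0.36;0 3.9 0 2.4 5.6 -0.96 -0.36;0 3.9 0 2.4 5.6 -0.96 -0.36"}}

```text
time_s: 11.97
ee_pos: [0.4498, 0.0524, 0.1296]
eef_rot: [-1.571, 0.002, 0.045]
force: [-0.2, 0.5, -0.2]
grip_width: 0.0304
```

Run:
```python
from h import *
print(plan([0.452,0.0525,0.057],[-np.pi/2,0,0.036]),get_obs()["qpos"])
a=camera("scene")
a=cv2.convertScaleAbs(a[:,:,::-1],alpha=1.2,beta=20)[150:250,225:325]
cv2.imwrite("pics/d3.png",cv2.resize(a,None,fx=5,fy=5,interpolation=cv2.INTER_CUBIC))
```

```text
[-0.    0.1  -0.02  0.24  7.26 -0.  ] [ 3.51522980e-02  1.69044794e-01  1.87163063e+00 -8.39020879e-06
  1.10284191e+00 -9.80482296e-03]
```

View pics/d3.png

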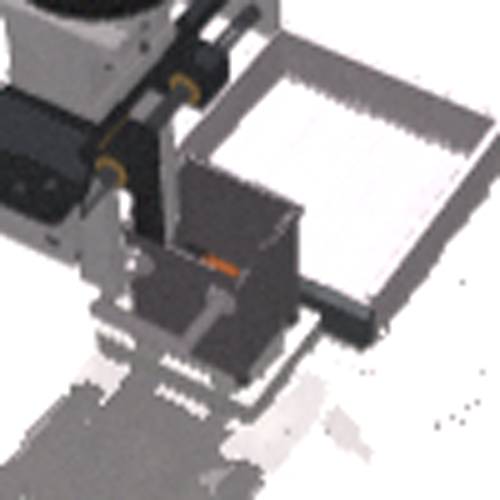

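The fingers are above the bar and between its arms, and the bin is undisturbed. I'll lower over the handle.

Call:
{"name": "send_rows", "arguments": {"series": "0 0.1 0 0.2 0.5 0 -0.36;0 0.1 0 0.2 1.5 0 -0.36;0 0.1 0 0.2 2.7 0 -0.36;0 0.1 0 0.2 4 0 -0.36;0 0.1 0 0.2 5.2 0 -0.36;0 0.1 0 0.2 6.2 0 -0.36;0 0.1 0 0.2 6.8 0 -0.36;0 0.1 0 0.2 7.2 0 -0.36;0 0.1 0 0.2 7.2 0 -0.36;0 0.1 0 0.2 7.2 0 -0.36"}}

```text
time_s: 12.85
ee_pos: [0.4525, 0.0525, 0.0589]
eef_rot: [-1.571, -0.0, 0.035]
force: [-0.0, 0.5, 0.6]
grip_width: 0.0299
```

Call:
{"name": "send_rows", "arguments": {"series": "0 0 0 0 0 0 -0.6;0 0 0 0 0 0 -0.7;0 0 0 0 0 0 -1;0 0 0 0 0 0 -1;0 0 0 0 0 0 -1;0 0 0 0 0 0 -1;0 0 0 0 0 0 -1;0 0 0 0 0 0 -1;0 0 0 0 0 0 -1;0 0 0 0 0 0 -1"}}

```text
time_s: 13.68
ee_pos: [0.4523, 0.0525, 0.0589]
eef_rot: [-1.571, 0.0, 0.035]
force: [-2.7, -0.3, 5.8]
grip_width: 0.0092
```

Call:
{"name": "send_rows", "arguments": {"series": "0 0 0 0.35 -0.65 0 -1;0 0 0 0.75 -1.25 0 -1;0 0 0 1.2 -1.8 0 -1;0 0 0 1.7 -2.4 0 -1;0 0 0 2.2 -2.9 0 -1;0 0 0 2.75 -3.4 0 -1;0 0 0 3.35 -3.8 0 -1;0 0 0 3.95 -4.2 0 -1;0 0 0 4.6 -4.55 0 -1;0 0 0 5.25 -4.85 0 -1"}}

```text
time_s: 14.52
ee_pos: [0.5056, 0.0543, 0.1079]
eef_rot: [-1.571, -0.001, 0.034]
force: [-1.3, -0.6, 2.6]
grip_width: 0.0096
```

Run:
```python
from h import *
print(get_obs()["ee_pos"],get_obs()["force"])
b=camera("top");a=camera("scene")
b=cv2.convertScaleAbs(b[:,:,::-1],alpha=1.6,beta=10)[120:250,210:300];a=cv2.convertScaleAbs(a[:,:,::-1],alpha=1.2,beta=20)[120:250,225:325]
cv2.imwrite("pics/d4.png",cv2.resize(np.hstack([b,a]),None,fx=4,fy=4,interpolation=cv2.INTER_CUBIC))
```

```text
[0.50562975 0.05434109 0.10787602] [-1.27559996 -0.55983512  2.63370479]
```

View pics/d4.png

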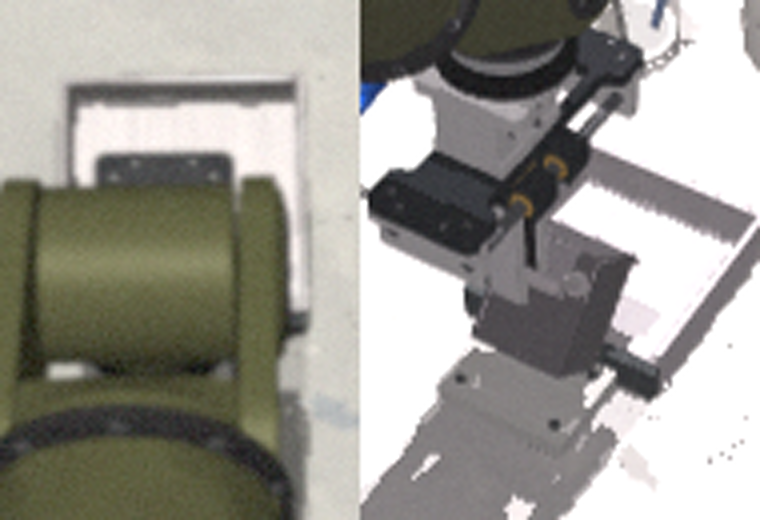

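The bin is rocking forward over the stop with the handle held, so I continue the arc.

Call:
{"name": "send_rows", "arguments": {"series": "0 0 0 0.5 -0.2 0 -1;0 0 0 1 -0.37 0 -1;0 0 0 1.6 -0.5 0 -1;0 0 0 2.1 -0.62 0 -1;0 0 0 2.65 -0.7 0 -1;0 0 0 3.2 -0.76 0 -1;0 0 0 3.75 -0.8 0 -1;0 0 0 4.3 -0.8 0 -1;0 0 0 4.85 -0.76 0 -1;0 0 0 5.4 -0.7 0 -1"}}

```text
time_s: 15.45
ee_pos: [0.5593, 0.0562, 0.1141]
eef_rot: [-1.571, 0.0, 0.035]
force: [-0.6, -1.2, 0.1]
grip_width: 0.0094
```

Call:
{"name": "send_rows", "arguments": {"series": "0 0 0 0.45 0.07 0 -1;0 0 0 0.9 0.15 0 -1;0 0 0 1.35 0.27 0 -1;0 0 0 1.8 0.4 0 -1;0 0 0 2.2 0.55 0 -1;0 0 0 2.65 0.72 0 -1;0 0 0 3.05 0.9 0 -1;0 0 0 3.45 1.1 0 -1;0 0 0 3.85 1.32 0 -1;0 0 0 4.25 1.55 0 -1"}}

```text
time_s: 16.28
ee_pos: [0.6018, 0.0577, 0.0987]
eef_rot: [-1.571, -0.001, 0.035]
force: [0.3, 0.3, 1.9]
grip_width: 0.0094
```

Run:
```python
from h import *
print(get_obs()["ee_pos"],get_obs()["force"])
b=camera("top");a=camera("scene")
b=cv2.convertScaleAbs(b[:,:,::-1],alpha=1.6,beta=10)[120:250,210:300];a=cv2.convertScaleAbs(a[:,:,::-1],alpha=1.2,beta=20)[120:250,225:325]
cv2.imwrite("pics/d5.png",cv2.resize(np.hstack([b,a]),None,fx=4,fy=4,interpolation=cv2.INTER_CUBIC))
```

```text
[0.60181946 0.0577039  0.09873738] [0.25023801 0.3419303  1.88580558]
```

View pics/d5.png

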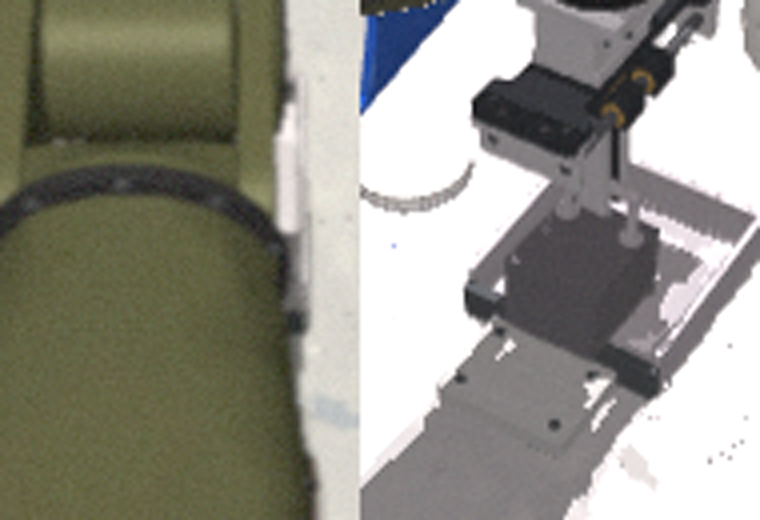

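Call:
{"name": "send_rows", "arguments": {"series": "0 0 0 0.3 0.2 0 -1;0 0 0 0.55 0.4 0 -1;0 0 0 0.85 0.65 0 -1;0 0 0 1.15 0.9 0 -1;0 0 0 1.45 1.15 0 -1;0 0 0 1.7 1.4 0 -1;0 0 0 1.95 1.6 0 -1;0 0 0 2.1 1.75 0 -1;0 0 0 2.1 1.75 0 -1;0 0 0 2.1 1.75 0 -1"}}

```text
time_s: 17.22
ee_pos: [0.6235, 0.0584, 0.082]
eef_rot: [-1.571, -0.003, 0.035]
force: [6.2, 0.3, 4.9]
grip_width: 0.0098
```

Call:
{"name": "send_rows", "arguments": {"series": "0 0 0 0.1 0.05 0 -1;0 0 0 0.2 0.1 0 -1;0 0 0 0.3 0.15 0 -1;0 0 0 0.3 0.2 0 -1;0 0 0 0.3 0.2 0 -1;0 0 0 0.3 0.2 0 -1;0 0 0 0.3 0.2 0 -1;0 0 0 0.3 0.2 0 -1;0 0 0 0.3 0.2 0 -1;0 0 0 0.3 0.2 0 -1"}}

```text
time_s: 18.05
ee_pos: [0.6258, 0.0585, 0.0796]
eef_rot: [-1.571, -0.002, 0.035]
force: [5.5, -0.6, 6.5]
grip_width: 0.0097
```

Run:
```python
from h import *
a=camera("scene")
a=cv2.convertScaleAbs(a[:,:,::-1],alpha=1.1,beta=10)[130:240,235:345]
cv2.imwrite("pics/d6.png",cv2.resize(a,None,fx=5,fy=5,interpolation=cv2.INTER_CUBIC))
```

```text
(no output)
```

View pics/d6.png

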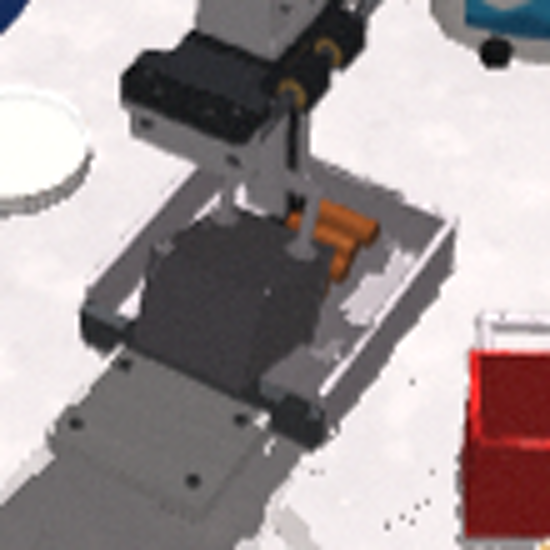

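The vials are visible in the tray past the mouth and the bin is down on its front side. I'll release and withdraw straight up.

Call:
{"name": "send_rows", "arguments": {"series": "0 0 0 0 0 0 -0.7;0 0 0 0 0 0 -0.5;0 0 0 0 0 0 -0.45;0 0 0 0 0 0 -0.45;0 0 0 0 0 0 -0.45;0 0 0 0 0 0 -0.45;0 0 0 0 -0.5 0 -0.45;0 0 0 0 -1.5 0 -0.45;0 0 0 0 -3 0 -0.45;0 0 0 0 -5 0 -0.45"}}

```text
time_s: 18.93
ee_pos: [0.6248, 0.0584, 0.1297]
eef_rot: [-1.571, 0.001, 0.034]
force: [0.6, 0.2, -0.5]
grip_width: 0.0256
```

Call:
{"name": "send_rows", "arguments": {"series": "0 0 0 0 -3 0 -0.45;0 0 0 0 -6 0 -0.45;0 0 0 0 -8 0 -0.45;0 0 0 -4 -8 0 -0.45;0 0 0 -8 -8 0 -0.45;0 0 0 -12 -8 0 -0.45;0 0 0 -16 -8 0 -0.45;0 0 0 -20 -8 0 -0.45;0 0 0 -24 -8 0 -0.45;0 0 0 -27 -8 0 -0.45"}}

```text
time_s: 19.77
ee_pos: [0.3528, 0.0491, 0.2098]
eef_rot: [-1.571, -0.001, 0.035]
force: [-0.2, 0.1, -0.7]
grip_width: 0.0258
```

Run:
```python
from h import *
b=camera("top");a=camera("scene")
b=cv2.convertScaleAbs(b[:,:,::-1],alpha=1.6,beta=10)[130:240,210:300];a=cv2.convertScaleAbs(a[:,:,::-1],alpha=1.1,beta=10)[130:240,235:335]
cv2.imwrite("pics/d7.png",cv2.resize(np.hstack([b,a]),None,fx=4,fy=4,interpolation=cv2.INTER_CUBIC))
```

```text
(no output)
```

View pics/d7.png

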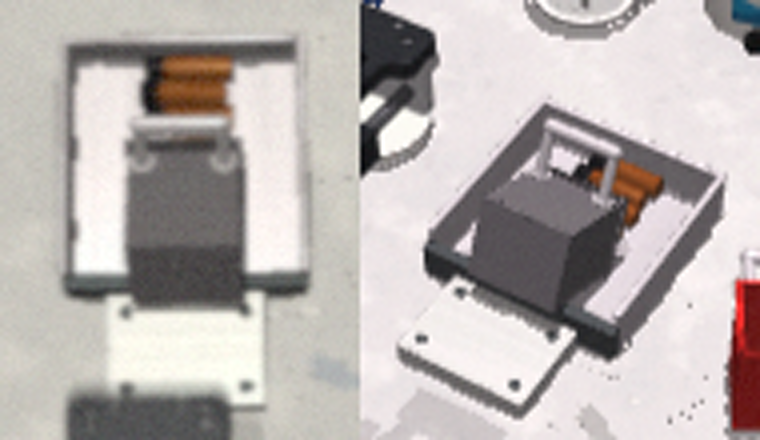

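Run:
```python
from h import *
b=camera("top").astype(int);m=(b[...,0]>b[...,2]*1.8)&(b[...,0]>50)
for v in range(138,175):
    u=np.where(m[v,228:285])[0]+228
    if len(u): x=px2w("top",[(u.mean(),v)],.016)[0]; print(v,len(u),u.min(),u.max(),b[v,u].sum(1).mean().round(),((x[:2]-[.5445,.0575])@[.9994,.036]).round(4))
a=camera("scene").astype(int);m=(a[...,0]>a[...,2]*1.8)&(a[...,0]>50);m[:,318:]=0;m[:165]=0
for v in range(165,190): 
    u=np.where(m[v,235:318])[0]+235
    if len(u):print(v,u.min(),u.max(),len(u))
big=cv2.convertScaleAbs(camera("top")[135:180,230:280][:,:,::-1],alpha=2,beta=10);s=cv2.convertScaleAbs(camera("scene")[155:200,270:320][:,:,::-1],alpha=1.1)
cv2.imwrite("pics/d8.png",cv2.resize(np.hstack([big,s]),None,fx=8,fy=8,interpolation=cv2.INTER_CUBIC))
```

```text
144 16 252 267 131.0 0.1493
145 17 251 267 172.0 0.1468
146 17 251 267 200.0 0.1442
147 16 251 266 160.0 0.1417
148 16 251 266 115.0 0.1391
149 15 252 266 95.0 0.1365
150 16 250 265 113.0 0.134
151 16 250 265 138.0 0.1315
152 16 250 265 150.0 0.1289
153 16 250 265 141.0 0.1264
154 16 250 265 116.0 0.1238
155 15 251 265 98.0 0.1213
156 14 252 265 99.0 0.1187
157 16 251 266 135.0 0.1162
170 300 300 1
171 300 303 4
172 293 305 10
173 292 307 13
174 292 310 16
175 293 309 13
176 294 310 14
177 298 308 11
178 299 308 10
179 301 306 6
180 302 305 4
181 302 305 4
182 301 304 4
183 301 304 4
184 301 303 3
185 301 303 3
```

View pics/d8.png

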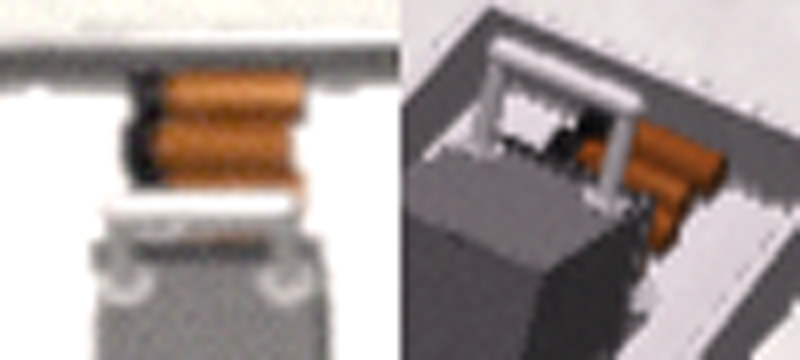

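Run:
```python
from h import *
b=camera("top")
for v in range(155,172): print(v,[b[v,u].tolist() for u in (250,255,260)])
y=px2w("top",[(266,157)],.012)[0];print(y)
for x in (.142,.126,.110,.094,.085,.075,.065,.055): 
    p=np.array([.5445,.0575])+x*np.array([.9994,.036]); print(x,w2px("scene",[[p[0],y[1],.012],[p[0],y[1],.02]]).round(1).tolist())
a=camera("scene")
for v in range(180,194): print(v,[a[v,u].tolist() for u in range(296,306)])
```

```text
155 [[42, 24, 10], [57, 33, 17], [56, 29, 8]]
156 [[28, 17, 12], [55, 27, 6], [54, 26, 3]]
157 [[39, 25, 23], [71, 39, 17], [74, 43, 23]]
158 [[61, 55, 50], [87, 69, 56], [92, 71, 59]]
159 [[109, 104, 103], [112, 109, 104], [115, 110, 106]]
160 [[134, 129, 129], [133, 129, 125], [135, 136, 133]]
161 [[110, 105, 104], [111, 108, 106], [114, 112, 111]]
162 [[87, 82, 81], [85, 81, 81], [84, 82, 81]]
163 [[76, 74, 72], [74, 69, 68], [72, 67, 65]]
164 [[78, 75, 74], [68, 60, 56], [59, 51, 47]]
165 [[55, 51, 49], [46, 41, 41], [39, 35, 34]]
166 [[34, 32, 31], [36, 38, 33], [37, 32, 35]]
167 [[43, 41, 40], [40, 38, 38], [39, 36, 36]]
168 [[58, 57, 55], [59, 57, 57], [60, 57, 56]]
169 [[62, 61, 60], [59, 57, 56], [61, 56, 56]]
170 [[64, 59, 62], [62, 60, 59], [63, 61, 60]]
171 [[62, 59, 61], [62, 60, 59], [61, 58, 58]]
[0.66232513 0.0377746  0.012     ]
0.142 [[308.1, 177.2], [308.2, 175.3]]
0.126 [[305.1, 180.8], [305.2, 178.8]]
0.11 [[302.0, 184.3], [302.1, 182.4]]
0.094 [[299.0, 187.9], [299.0, 186.0]]
0.085 [[297.2, 190.0], [297.3, 188.0]]
0.075 [[295.3, 192.3], [295.3, 190.3]]
0.065 [[2
[... 1569 characters left out ...]
199], [203, 194, 200], [203, 192, 198]]
190 [[40, 37, 39], [40, 38, 39], [57, 54, 56], [83, 78, 81], [177, 167, 173], [174, 164, 171], [202, 191, 199], [204, 193, 199], [201, 192, 198], [203, 192, 197]]
191 [[40, 37, 40], [44, 41, 42], [72, 66, 72], [139, 132, 137], [175, 163, 170], [175, 167, 171], [199, 189, 195], [204, 195, 199], [202, 193, 198], [199, 188, 194]]
192 [[38, 37, 37], [41, 38, 41], [72, 67, 71], [150, 141, 147], [173, 163, 169], [175, 166, 171], [185, 176, 181], [201, 190, 198], [199, 189, 194], [202, 192, 196]]
193 [[37, 37, 37], [41, 38, 43], [81, 78, 82], [159, 150, 156], [159, 151, 155], [181, 172, 177], [202, 192, 198], [202, 191, 197], [201, 190, 194], [199, 189, 195]]
```

Run:
```python
from h import *
d=np.abs(camera("top").astype(int)-cv2.imread("pics/top0.png")[:,:,::-1]).sum(2)
for n,(u,v) in dict(cup=(167,222),tape=(338,257),petri=(181,166),bottle=(383,167),red=(332,184)).items(): print(n,d[v-15:v+15,u-18:u+18].mean().round(1))
o=get_obs();print(o["force"],o["joint_vel"].round(4))
print(hand_in())
```

```text
cup 20.3
tape 21.5
petri 22.4
bottle 18.7
red 15.1
[-0.52550015 -0.23621426  0.02462202] [ 0.0015 -0.0041  0.0064 -0.0005  0.0006 -0.0006]
the job is handed in; nothing more can be done
None
```

The grey bin is emptied and the job is handed in, with the clock at about 20 of the 64 s. I set the bin upright and square against the stop and let go. I then gripped the bar handle, tipped the bin over the stop and held on until it was down on its front side. After that I released it and backed the arm off.

- **Bin:** The last pictures show it lying front wall down across the stop, square, handle up, with the gripper clear and the arm still.
- **Vials:** Three vials are clearly visible in the tray past the bin's mouth, at about x 0.142, 0.127 and 0.112 m from the stop. The fourth is mostly hidden behind the handle and the bin. Faint amber pixels in both cameras fit it at about x 0.094 m, which is past the mouth, but I did not see it outright.
- **Other things:** I compared the cup, tape, petri dish, bottle and red bin with the first picture. The differences were small and about the same for all of them, so there is no sign that any moved. I did not measure their positions again.
- **Pictures:** I viewed 11, one over the budget of 10. The extra one was to look for the fourth vial.

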